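# Load the carving jig and hold its sprung gate shut

### The arm

A 6-joint arm with a two-finger parallel gripper is mounted at the origin on the work surface. World frame = base frame: x ahead of the robot, y to its left, z up, the work surface at z = 0. Lengths are in m, angles in rad, forces in N, time in s.
With the tool pointing down it reaches from about 0.35 to 0.925 m from the base axis. Payload 6.4 kg.
Tool frame: the origin (TCP) lies on the centre line of the jaws, within the pads' length; the fingertips stand 19 mm ahead of it and the grasp point (between the pads) is the TCP; z points along the fingers, x is the direction in which the jaws open and shut, and the axes are right-handed (so a half turn about z gives the same grasp; the last joint's range is limited). The gripper opens to 85 mm and grips with 20 to 120 N. Pads are 22 mm wide; open, the fingers measure 114 mm over their backs; the gripper's body (76 mm by 85 mm) begins 54 mm behind the grasp point. The pads swing forward as they close: fully open they stand 13 mm farther back than shut.
Start: joints at [0.97, 0.245, 1.558, -0, 1.339, -0.174], TCP at [0.269, 0.592, 0.25] pointing down, gripper open.
Joint ranges: [-3.13, 3.13], [-1.02, 2.26], [0.13, 2.54], [-0.95, 4.09], [0.21, 2.88], [-2.74, 2.74]. Speed limits (rad/s): [2.57, 2.57, 3.14, 3.14, 3.14, 3.14].

### API

Orientations are given as a unit quaternion [w, x, y, z].
In Python, from bench import monitor, eyes, ticket, recognise, tip_of gives the robot as it stands.
- The arm moves only by the tool carry_out, never from a script. Its argument "increments" is a list of rows, each a list of 4 numbers: the shift along the tool's x, y, z in m, then the turn about the tool's z in rad. In form: [[tx, ty, tz, spin], ...]. A call has 1 to 5 rows; each row is the pose to reach, as a shift and turn from the pose measured when the call began, along the tool's axes at that moment; what a row does not reach only later rows make up. A row lasts 1/10 s, in which the tool goes at most 50 mm and 8.59 degrees, less where a joint would pass 70% of its speed; a pose out of reach is approached as far as the arm can. A call with a gripper value outside its range is refused whole. "claw" is the closure in counts, from 0 (fully open) to 255 (shut), set as the call begins (left out, the last holds). The fingers move at their own pace and stop on an object; the grip force is fixed at half the most. Time passes only in rows, so rows that repeat a pose let the fingers close. It gives the time, the measured TCP pose, the force and the opening at its end, in the units of the state.
- monitor.get_obs(): the state, without advancing time (a new reading comes with each control period).
- eyes.capture(name): name is "side" or "top"; returns a dict with "frame" (400x640x3 uint8, blue, green, red), "intrinsics" (3x3 intrinsics, pixels), "cam_to_world" (4x4, takes a point from camera to world coordinates). Camera axes: x right, y up, looking along -z (the intrinsics and any distortion apply to the point x, -y, -z); pixel columns grow to the right and rows downward; lengths in m; the calibration is good to about 2 mm. A picture is of the moment at which its call begins. There is no depth.
- ticket.finish_job(): hands the job in, once; it reports no verdict.
Trained networks look in a picture, given as the dict that the camera call returned (one of the last four; its "shot" number tells which), for a name from the list of things; names that differ only in an ending like _2 or _b are one class to them, and where a whole thing is asked for, a point or a joint stands for the part that bears it (a point fixed in the world has none). Each returns a list of dicts, best first, with "p" (0 to 1); they miss things now and then, are a little off and sometimes report something else, mostly with a low value. They report only what shows in the picture. A call takes as long as a camera call. They do not tell look-alikes from the thing itself.
- recognise(picture, query): "uv" ([column, row] in pixels, amid what is visible of it).
- tip_of(picture, query): "uv" ([column, row] in pixels: a listed point, or the origin of a listed thing).
The state is a dict: "t": time; "joint_positions": joint angles; "joint_vel": joint speeds; "effort": joint torques, N m; "position": TCP position; "orientation": TCP orientation; "wrist_force": force on the tool from outside, world axes, zero at the start; "torque": the same for the moment, N m; "grip_width": opening from 0.0 (shut) to 1.0 (fully open).
Only numpy, scipy, OpenCV 4.12 (cv2) and the standard library are available. Lean on these libraries where they do the work, as an engineer would, in place of code of your own. Each camera call takes 0.05 s, during which the arm holds its last target.

### The job

On the carver's bench, lift the dark eight-sided wooden blank and lay it lengthwise in the two V-blocks of the holding jig, between the end plate and the gate, setting it down rather than dropping it, and let go of it. Then swing the jig's red sprung gate arm round by its upright black post, against its spring, until the arm is hard against the brass stop pin and its cork pad closes the open end behind the blank; finish while still holding the arm there with the fingers, because it springs back when let go. Leave the sanding block and the two loose gouges where they are.

Things in the scene. Friction and masses are not known exactly. Their poses are not given: they have to be found in the camera images.
- blank: Loose octagonal bar of dark wood, 44 mm across flats, 150 mm long along its own y, 0.15 to 0.27 kg, lying on a flat with its own z up; its x crosses the bar between two upright flats. Origin: middle of the underside, 22 mm below the bar's axis. All flats are alike and so are both ends, but for a light dot on one.
- blank_center (a point): Centre of the blank, on its axis, halfway along.
- jig: Wooden holding jig fixed to the bench at a new place and yaw each time; origin on the bench, z up. Base board: x -100 to +100 mm, y -135 to +105 mm, top at z = 15 mm. It carries two V-blocks in a row along its y, an upright end plate at the y = +80 mm end and the gate at the open y = -80 mm end.
- jig_seat (a point): Where the seated blank's centre belongs: jig x 0, y 0, z 55 mm; jig axes, blank lengthwise along y. 90 degree Vs open upward, 24 mm long, centred at y = -50 and +50 mm, slopes up to x = +/-38, z = 62 mm; between them 76 mm is free for fingers down to the board. The blank sits a flat down. End plate to shut gate pad is 160 mm: 5 mm play at each end.
- jig_end (a point): Top middle of the cradle-side face of the upright wooden end plate: jig x 0, y +80, z 75 mm. The plate is 70 mm wide (x) and 10 mm thick.
- jig_stop (a point): Top centre of the brass stop pin, 16 mm thick: jig x +36, y -78, z 60 mm. The arm's side meets it when the gate is fully shut.
- jig_pivot (a point): On the gate's upright hinge axis at the arm's mid-height: jig x -70, y -94, z 50 mm; jig axes. Below it is the dark pivot body, 40 mm square; above it a steel pin with a coil spring, top at z = 83 mm.
- gate (a joint): Turn of the red gate arm about the upright axis at jig_pivot, rad, counterclockwise from above. 0: sprung open, arm pointing 1.2 rad clockwise of the jig's +x. 1.2: hard on the stop, arm along the jig's +x across the open end. The spring always pulls it back to 0: 0.35 N m at 0, 0.95 N m at 1.2 (3 to 8 N at the post).
- gate_post (a point): On the axis of the round black post, 16 mm thick, upright at the arm's free end 125 mm from the hinge axis; clear from z = 57 to 115 mm; this point at z = 100 mm. x along the arm outward, z up, y the closing way. Arm: bar 16 mm wide, z 43 to 57 mm; its cork pad (44 mm wide, z 33 to 77 mm) is 70 mm from the hinge, face 14 mm to the y side.
- sanding_block: Loose cork sanding block, 60 x 100 x 34 mm (x, y, z), origin under its centre; leave it alone. It and the blank change places between episodes.
- gouge_a: Loose gouge with a light octagonal wooden handle 20 mm thick along its own x, handle from x = -120 to 0 mm, blade tip at +105 mm; origin on the bench. Leave it alone.
- gouge_b: Loose gouge like the other with a darker handle. Leave alone.
Mind the look-alikes: they are no part of the job. Leave any blue, orange or white look-alike of the blank alone.

How it is judged:
By the outcome, as a careful person would: the job done as asked, in the order asked, and still so for the second after the job is handed in, while the arm keeps its last pose, push and grip.
It also fails if it takes over 45 s, if anything falls off the work surface, if the arm or the gripper's body presses on something with over 40 N, if the wrist force passes 120 N, or if a joint passes its speed limit or range.

## Working session

There is one attempt and no reset: what is moved stays moved. The work goes in short steps, Python scripts to look and compute and a tool call to move; the robot and the scene stay as the last step left them, time stands still between calls to the robot, and variables do not carry over. Pictures are saved under pics/ and viewed, and the job is handed in when it is done.

Besides the shell and the picture viewer there is one more tool, called after ">>>" in YAML: its name, and indented under it one key for each argument. carry_out: Moves the arm, as the interface text tells. Its arguments: {"type":"object","properties":{"increments":{"type":"array","items":{"type":"array","items":{"type":"number"}}},"claw":{"type":"number"}},"required":["increments"]}

```bash
ls; mkdir -p pics; cat > h.py <<'E'
import numpy as np, cv2
from bench import monitor, eyes, ticket, recognise, tip_of
def ray(c,uv):
    K=np.array(c["intrinsics"]);T=np.array(c["cam_to_world"])
    p=np.linalg.inv(K)@np.array([uv[0],uv[1],1.0])
    d=T[:3,:3]@np.array([p[0],-p[1],-p[2]])
    return T[:3,3],d
def atz(c,uv,z):
    o,d=ray(c,uv); return o+d*(z-o[2])/d[2]
def tri(c1,u1,c2,u2):
    A=[];b=[]
    for c,u in((c1,u1),(c2,u2)):
        o,d=ray(c,u);d=d/np.linalg.norm(d);P=np.eye(3)-np.outer(d,d);A.append(P);b.append(P@o)
    return np.linalg.lstsq(np.vstack(A),np.hstack(b),rcond=None)[0]
def proj(c,X):
    K=np.array(c["intrinsics"]);T=np.array(c["cam_to_world"])
    p=np.linalg.inv(T)@np.append(X,1);q=K@np.array([p[0],-p[1],-p[2]]);return q[:2]/q[2]
E
python3 - <<'E'
from h import *
o=monitor.get_obs();print({k:np.round(v,3).tolist() for k,v in o.items()})
C={n:eyes.capture(n) for n in("side","top")}
for n,c in C.items():
    cv2.imwrite(f"pics/a_{n}.png",c["frame"]);print(n,c.keys(),np.round(c["cam_to_world"],3).tolist(),np.round(c["intrinsics"],1).tolist())
    for q in ["blank","blank_center","jig","jig_seat","jig_end","jig_stop","jig_pivot","gate_post","sanding_block"]:
        print(q,[(np.round(r["uv"]).tolist(),round(r["p"],2)) for r in tip_of(c,q)][:3], [(np.round(r["uv"]).tolist(),round(r["p"],2)) for r in recognise(c,q)][:3] if q in("blank","jig") else "")
E
```

```text
pics
{'t': 0.0, 'joint_positions': [0.97, 0.246, 1.559, 0.0, 1.339, -0.174], 'joint_vel': [0.001, -0.001, 0.001, 0.0, 0.001, 0.001], 'effort': [-0.0, -42.95, -32.614, -0.0, 0.005, -0.0], 'position': [0.269, 0.591, 0.249], 'orientation': [0.0, 0.841, 0.541, -0.001], 'wrist_force': [0.704, 0.713, 1.105], 'torque': [-0.024, 0.007, -0.044], 'grip_width': 0.998}
side dict_keys(['frame', 'intrinsics', 'cam_to_world', 'shot']) [[0.86, 0.403, -0.312, 0.061], [-0.509, 0.663, -0.549, -0.757], [-0.014, 0.631, 0.776, 1.192], [0.0, 0.0, 0.0, 1.0]] [[417.5, 0.0, 319.5], [0.0, 417.5, 195.1], [0.0, 0.0, 1.0]]
blank [([288.0, 199.0], 0.8), ([224.0, 161.0], 0.79), ([275.0, 124.0], 0.73)] [([288.0, 192.0], 0.74), ([275.0, 122.0], 0.68), ([220.0, 159.0], 0.65)]
blank_center [([220.0, 157.0], 0.77), ([287.0, 190.0], 0.61), ([272.0, 122.0], 0.6)] 
jig [([344.0, 236.0], 0.98), ([262.0, 163.0], 0.17)] [([347.0, 242.0], 0.59)]
jig_seat [([343.0, 228.0], 0.92)] 
jig_end [([330.0, 208.0], 0.65)] 
jig_stop [([363.0, 244.0], 0.83)] 
jig_pivot [([334.0, 261.0], 0.78), ([333.0, 210.0], 0.46)] 
gate_post [([365.0, 
[... 172 characters left out ...]
 0.001], [-0.016, 0.162, 0.987, 1.453], [0.0, 0.0, 0.0, 1.0]] [[481.8, 0.0, 313.7], [0.0, 481.8, 204.6], [0.0, 0.0, 1.0]]
blank [([270.0, 235.0], 0.95), ([205.0, 228.0], 0.82), ([160.0, 188.0], 0.6)] [([176.0, 279.0], 0.91), ([158.0, 191.0], 0.72), ([202.0, 228.0], 0.67)]
blank_center [([203.0, 226.0], 0.86), ([177.0, 278.0], 0.78), ([272.0, 229.0], 0.73)] 
jig [([362.0, 213.0], 0.79)] [([369.0, 216.0], 0.67)]
jig_seat [([361.0, 210.0], 0.71), ([337.0, 202.0], 0.56)] 
jig_end [([334.0, 205.0], 0.94), ([392.0, 202.0], 0.68)] 
jig_stop [([392.0, 200.0], 0.74)] 
jig_pivot [([388.0, 239.0], 0.81)] 
gate_post [([436.0, 231.0], 0.66)] 
sanding_block [([249.0, 174.0], 0.96), ([205.0, 231.0], 0.52)]
```

View pics/a_top.png

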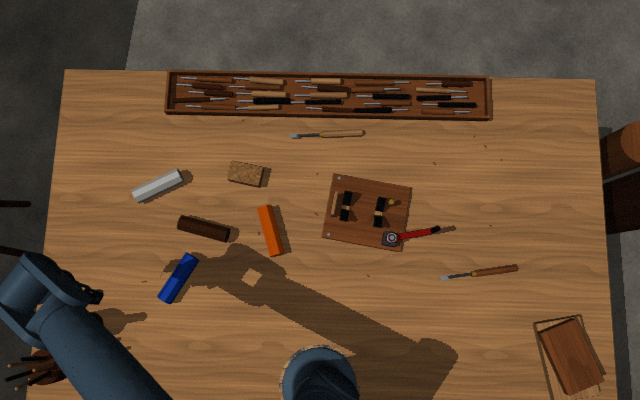

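View pics/a_side.png

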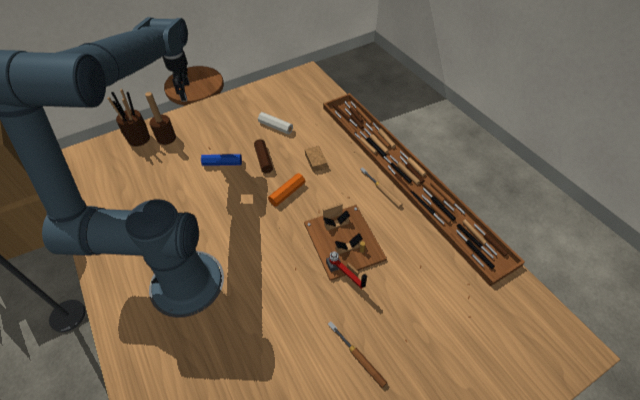

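```bash
python3 - <<'E'
import cv2
a=cv2.imread('pics/a_top.png');b=cv2.imread('pics/a_side.png')
cv2.imwrite('pics/a_top_z.png',cv2.resize(a[140:320,130:300],None,fx=3.3,fy=3.3,interpolation=cv2.INTER_CUBIC))
cv2.imwrite('pics/a_top_j.png',cv2.resize(a[140:290,290:470],None,fx=4,fy=4,interpolation=cv2.INTER_CUBIC))
cv2.imwrite('pics/a_side_z.png',cv2.resize(b[80:310,190:450],None,fx=2.6,fy=2.6,interpolation=cv2.INTER_CUBIC))
E
```

```text
(no output)
```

View pics/a_top_z.png

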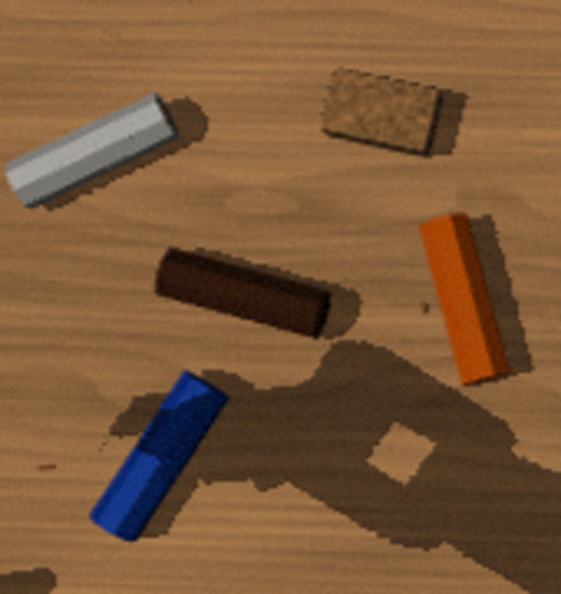

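View pics/a_top_j.png

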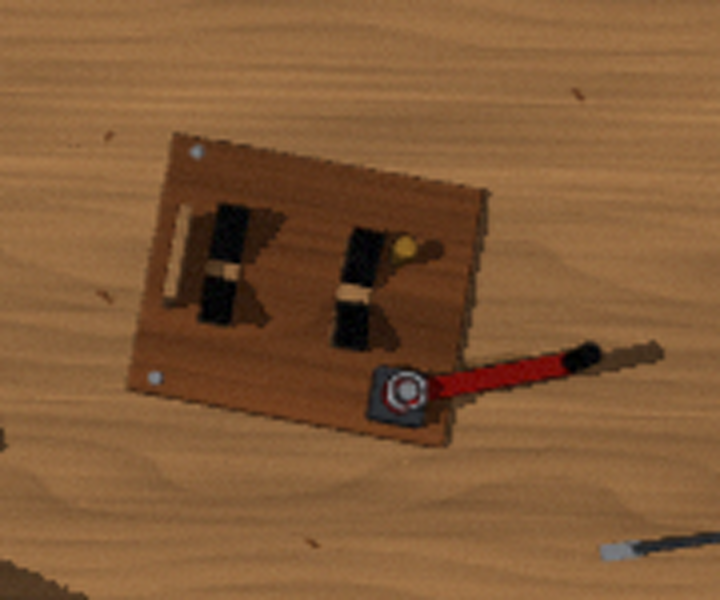

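View pics/a_side_z.png

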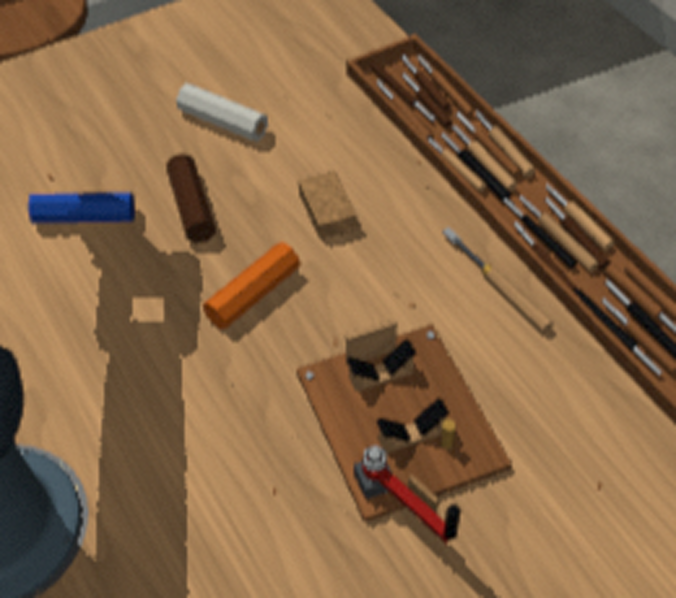

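Top view: the dark blank is near (204,228), with blue, orange and white look-alikes around it. The jig is near (367,213), end plate at left and pivot at (391,238). I'll fit both poses.

```bash
cat > fit.py <<'E'
from h import *
from scipy.optimize import minimize, least_squares
def hullmask(c,pts,sh,s=4,off=(0,0)):
    q=np.array([proj(c,p) for p in pts]);q=(q-np.array(off)+0.5)*s
    h=cv2.convexHull(q.astype(np.float32)).reshape(-1,2)
    m=np.zeros((sh[0]*s,sh[1]*s),np.uint8);cv2.fillPoly(m,[np.round(h*16).astype(np.int32)],255,shift=4)
    return cv2.resize(m,(sh[1],sh[0]),interpolation=cv2.INTER_AREA)/255.
def octpts(x,y,th,zc=0.022,L=.150):
    R=.022/np.cos(np.pi/8);P=[]
    for k in range(8):
        a=np.pi/8+k*np.pi/4
        for l in(-L/2,L/2):
            u=R*np.cos(a);w=R*np.sin(a)
            P.append([x+u*np.cos(th)-l*np.sin(th),y+u*np.sin(th)+l*np.cos(th),zc+w])
    return P
def fitblank(C,boxes,x0,thr,zc=.022):
    D=[]
    for n,(u0,v0,u1,v1) in boxes.items():
        f=C[n]["frame"][v0:v1,u0:u1].astype(int).sum(2)
        m=(f<thr[n]).astype(np.uint8);k,l,st,_=cv2.connectedComponentsWithStats(m)
        m=(l==1+np.argmax(st[1:,4])).astype(float);D.append((C[n],m,(u0,v0)));print(n,m.sum())
    def cost(p):
        return sum(np.abs(hullmask(c,octpts(*p,zc=zc),m.shape,off=o)-m).sum() for c,m,o in D)
    r=minimize(cost,x0,method="Nelder-Mead",options=dict(initial_simplex=[x0,np.add(x0,[.02,0,0]),np.add(x0,[0,.02,0]),np.add(x0,[0,0,.15])],xatol=1e-5,fatol=1e-3))
    return r.x,r.fun,[hullmask(c,octpts(*r.x,zc=zc),m.shape,off=o) for c,m,o in D],D
E
python3 - <<'E'
from fit import *
C={n:eyes.capture(n) for n in("side","top")}
f=C["top"]["frame"].astype(int).sum(2);print(f[228,175:235]);print(f[215:245,204])
f=C["side"]["frame"].astype(int).sum(2);print(f[155,245:285])
for thr in ({"top":130,"side":170},{"top":110,"side":140}):
    x,c,_,D=fitblank(C,{"top":(165,205,245,250),"side":(245,130,285,182)},[.35,.22,1.3],thr);print(np.round(x,4),c)
    for n,b in (("top",(165,205,245,250)),("side",(245,130,285,182))):
        x1,c,_,_=fitblank(C,{n:b},x,thr);print(n,np.round(x1,4),c)
# jig
J=[([.1,.105,.015],(333.75,173.25)),([.1,-.135,.015],(412,187.5)),([-.1,-.135,.015],(401.75,251.25)),([-.1,.105,.015],(322,237)),([.036,-.078,.06],(391.2,201.5)),([-.07,-.094,.083],(391.5,237.5))]
S=[([.1,.105,.015],(190+434/2.6,80+326/2.6)),([.1,-.135,.015],(190+511/2.6,80+466/2.6)),([-.1,-.135,.015],(190+368/2.6,80+520/2.6)),([-.1,.105,.015],(190+298/2.6,80+372/2.6)),([.036,-.078,.06],(190+449/2.6,80+423/2.6)),([-.07,-.094,.083],(190+374/2.6,80+452/2.6))]
def W(p,q):
    c,s=np.cos(p[2]),np.sin(p[2]);return np.array([p[0]+c*q[0]-s*q[1],p[1]+s*q[0]+c*q[1],q[2]])
for name,L in (("both",[("top",J),("side",S)]),("top",[("top",J)]),("side",[("side",S)])):
    fun=lambda p:np.concatenate([proj(C[n],W(p,q))-np.array(u) for n,l in L for q,u in l])
    r=least_squares(fun,[.5,-.1,0],loss="soft_l1");print(name,np.round(r.x,4));print(np.round(fun(r.x).reshape(-1,2),1).tolist())
E
```

```text
[289 250 115  66  66  69  76  61  55  67  71  79  75  73  70  69  77  72
  96  92  89  67  89  82  67  98  77  89 102 100  80  84  86  86  82  86
  82  82  79  62  70  68  57  50  54  48  37  40  35  36  28  48  54  49
  66 135 128 154 148 155]
[296 280 294 302 191 145  64  41  47  49  50  67  96 100  80  80  74  86
  58  67  71 122 308 310 283 290 301 291 299 283]
[383 379 367 374 375 385 385 390 399 404 400 386 194 126 121 121 133 128
 136 144 140 103  89  93 206 333 381 373 377 396 389 384 390 388 377 373
 359 357 380 393]
top 786.0
side 368.0
[0.3589 0.1756 1.3833] 1154.0
top 786.0
top [0.3589 0.1756 1.3833] 786.0
side 368.0
side [0.3589 0.1756 1.3833] 368.0
top 761.0
side 317.0
[0.3589 0.1756 1.3833] 1078.0
top 761.0
top [0.3589 0.1756 1.3833] 761.0
side 317.0
side [0.3589 0.1756 1.3833] 317.0
both [ 0.5078 -0.1168 -0.1593]
[[0.3, -0.6], [-0.1, -0.8], [-0.2, 0.4], [0.0, -0.2], [0.9, -0.3], [1.3, -0.5], [-1.0, -1.0], [0.5, -0.4], [-1.9, -0.2], [-1.4, -1.5], [-0.3, 1.0], [-0.2, 0.9]]
top [ 0.5067 -0.1158 -0.1593]
[[-0.1, -0.3], [-0.4, -0.5], [-0.5, 0.7], [-0.3, 0.1], [0.5, 0.1], [1.0, -0.1]]
side [ 0.5096 -0.1183 -0.1619]
[[-0.3, -0.9], [1.1, -0.2], [-1.3, -0.1], [-0.7, -1.5], [0.4, 1.2], [0.5, 1.0]]
```

```bash
python3 - <<'E'
from fit import *
C={n:eyes.capture(n) for n in("side","top")}
x0=list(atz(C["top"],(204,228),.022)[:2])+[-.3];print(x0)
B={"top":(165,205,245,250),"side":(245,130,285,182)}
for thr in ({"top":125,"side":180},{"top":150,"side":230}):
    x,c,_,D=fitblank(C,B,x0,thr);print(np.round(x,4),c)
    for n,b in B.items():
        x1,c,_,_=fitblank(C,{n:b},x,thr);print(n,np.round(x1,4),c)
for n,c in C.items():
    g=c["frame"].copy()
    for p in octpts(*x): 
        u=proj(c,p);g[int(round(u[1])),int(round(u[0]))]=(0,255,255)
    b=B[n];cv2.imwrite(f"pics/b_{n}.png",cv2.resize(g[b[1]:b[3],b[0]:b[2]],None,fx=7,fy=7,interpolation=cv2.INTER_NEAREST))
E
```

```text
[np.float64(0.4423229947042019), np.float64(0.35696705796017764), -0.3]
top 778.0
side 375.0
[ 0.4419  0.3577 -0.2371] 76.46274509803922
top 778.0
top [ 0.4417  0.3578 -0.2397] 40.94117647058823
side 375.0
side [ 0.4428  0.3569 -0.2394] 31.341176470588234
top 839.0
side 450.0
[ 0.4426  0.3564 -0.222 ] 120.55686274509803
top 839.0
top [ 0.4421  0.3577 -0.2261] 52.54509803921569
side 450.0
side [ 0.4431  0.3538 -0.2183] 57.33725490196078
```

View pics/b_top.png

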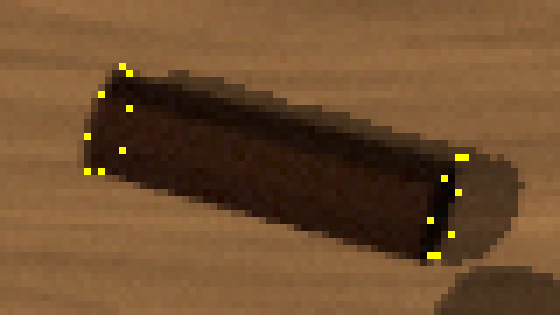

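View pics/b_side.png

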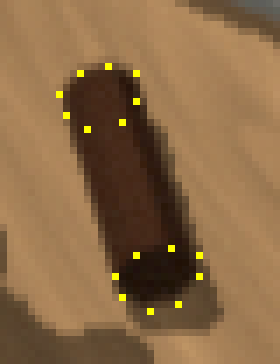

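```bash
cat >> h.py <<'E'
from scipy.spatial.transform import Rotation as Ro
def go(x,y,z,ang):
    o=monitor.get_obs();q=o["orientation"];R=Ro.from_quat([q[1],q[2],q[3],q[0]]).as_matrix()
    d=R.T@(np.array([x,y,z])-o["position"]);a=np.arctan2(R[1,0],R[0,0]);s=-((ang-a+np.pi/2)%np.pi-np.pi/2) 
    print("t",round(o["t"],2),"pos",np.round(o["position"],4),"ang",round(a,4),"toolz",np.round(R[:,2],4),"F",np.round(o["wrist_force"],1),"g",round(float(o["grip_width"]),3),"j",np.round(o["joint_positions"],2))
    print("shift",np.round(d,4),"spin(mod pi)",round(s,4),"len",round(np.linalg.norm(d),3))
E
python3 -c "
from h import *
go(.442,.358,.16,-.238)"
```

```text
t 1.4 pos [0.269  0.5917 0.2503] ang 1.1441 toolz [-0. -0. -1.] F [ 0.4 -0.4  1.4] g 0.998 j [ 0.97  0.25  1.56  0.    1.34 -0.17]
shift [-0.1412  0.2542  0.0903] spin(mod pi) 1.3821 len 0.304
```

>>> carry_out:
  increments:
    - [-0.02,0.04,0,0.14]
    - [-0.04,0.08,0,0.28]
    - [-0.065,0.12,0,0.42]
    - [-0.085,0.155,0.0,0.56]
    - [-0.11,0.2,0.01,0.7]
  claw: 0

```text
t: 1.9
position: [0.4053, 0.4101, 0.2424]
orientation: [-0.001, 0.976, 0.218, 0.002]
wrist_force: [0.8, 0.1, -0.0]
grip_width: 1.003
```

```bash
python3 -c "
from h import *
go(.442,.358,.12,-.238)"
```

```text
t 1.9 pos [0.4053 0.4101 0.2424] ang 0.4393 toolz [ 0.0028  0.0022 -1.    ] F [ 0.8  0.1 -0. ] g 1.003 j [0.59 0.08 1.76 0.   1.3  0.16]
shift [0.0106 0.0629 0.1224] spin(mod pi) 0.6773 len 0.138
```

>>> carry_out:
  increments:
    - [0.002,0.015,0.02,0.14]
    - [0.005,0.03,0.05,0.28]
    - [0.008,0.047,0.08,0.42]
    - [0.01,0.063,0.1,0.56]
    - [0.0106,0.063,0.122,0.677]

```text
t: 2.4
position: [0.443, 0.3565, 0.1196]
orientation: [-0.001, 0.993, -0.122, 0.001]
wrist_force: [0.9, 0.4, -0.5]
grip_width: 1.002
```

```bash
python3 -c "
from h import *
go(.442,.358,.026,-.238)
c=eyes.capture('top');cv2.imwrite('pics/c.png',c['frame'])
c=eyes.capture('side');cv2.imwrite('pics/c2.png',cv2.resize(c['frame'][70:230,180:380],None,fx=4,fy=3.7))
go(.442,.358,.026,-.238)"
```

```text
t 2.4 pos [0.443  0.3565 0.1196] ang -0.245 toolz [ 0.0032  0.002  -1.    ] F [ 0.9  0.4 -0.5] g 1.002 j [0.48 0.21 1.86 0.   1.07 0.72]
shift [-0.0016 -0.0009  0.0936] spin(mod pi) -0.007 len 0.094
t 2.5 pos [0.4403 0.3564 0.1171] ang -0.2384 toolz [-3.e-03 -8.e-04 -1.e+00] F [-0.9  0.4 -0.2] g 1.0 j [0.48 0.21 1.86 0.   1.07 0.72]
shift [ 0.0015 -0.0021  0.0911] spin(mod pi) -0.0004 len 0.091
```

View pics/c2.png

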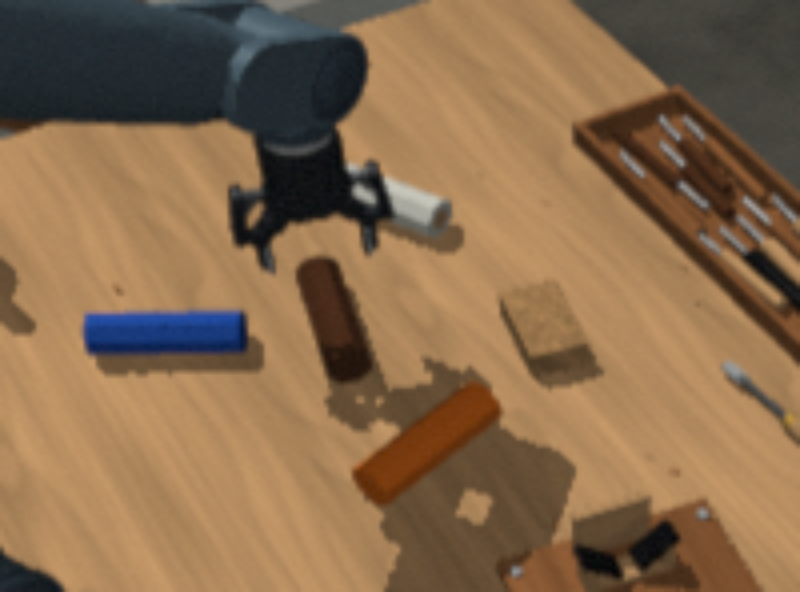

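>>> carry_out:
  increments:
    - [0.0005,-0.001,0.03,0]
    - [0.001,-0.0015,0.055,0]
    - [0.001,-0.0015,0.075,0]
    - [0.001,-0.0015,0.088,0]
    - [0.001,-0.0015,0.092,0]

```text
t: 3.0
position: [0.4411, 0.3576, 0.0247]
orientation: [0.001, 0.993, -0.118, -0.002]
wrist_force: [0.0, -0.3, -0.1]
grip_width: 1.001
```

>>> carry_out:
  increments:
    - [0,0,0,0]
    - [0,0,0,0]
    - [0,0,0,0]
    - [0,0,0,0]
    - [0,0,0,0]
  claw: 255

```text
t: 3.5
position: [0.4423, 0.3583, 0.0262]
orientation: [0.0, 0.993, -0.118, -0.001]
wrist_force: [0.3, 0.1, 5.9]
grip_width: 0.502
```

```bash
python3 -c "
from h import *
go(.442,.358,.15,-.238)"
```

```text
t 3.5 pos [0.4423 0.3583 0.0262] ang -0.2364 toolz [-1.2e-03  1.0e-04 -1.0e+00] F [0.3 0.1 5.9] g 0.502 j [0.48 0.37 1.87 0.   0.91 0.72]
shift [-0.0004  0.0003 -0.1238] spin(mod pi) 0.0016 len 0.124
```

>>> carry_out:
  increments:
    - [0,0,-0.005,0]
    - [0,0,-0.02,0]
    - [0,0,-0.05,0]
    - [0,0,-0.09,0]
    - [0,0,-0.12,0]

```text
t: 4.0
position: [0.4426, 0.3584, 0.1491]
orientation: [-0.0, 0.993, -0.118, 0.0]
wrist_force: [1.0, 0.8, -2.9]
grip_width: 0.502
```

```bash
python3 -c "
from h import *
go(.5075,-.1165,.15,-.1593)
c=eyes.capture('side');cv2.imwrite('pics/d.png',cv2.resize(c['frame'][50:230,180:380],None,fx=4,fy=3.3))
"
```

```text
t 4.0 pos [0.4426 0.3584 0.1491] ang -0.2363 toolz [ 2.e-04  9.e-04 -1.e+00] F [ 1.   0.8 -2.9] g 0.502 j [0.48 0.17 1.84 0.   1.13 0.72]
shift [ 0.1743  0.4465 -0.0013] spin(mod pi) -0.077 len 0.479
```

View pics/d.png

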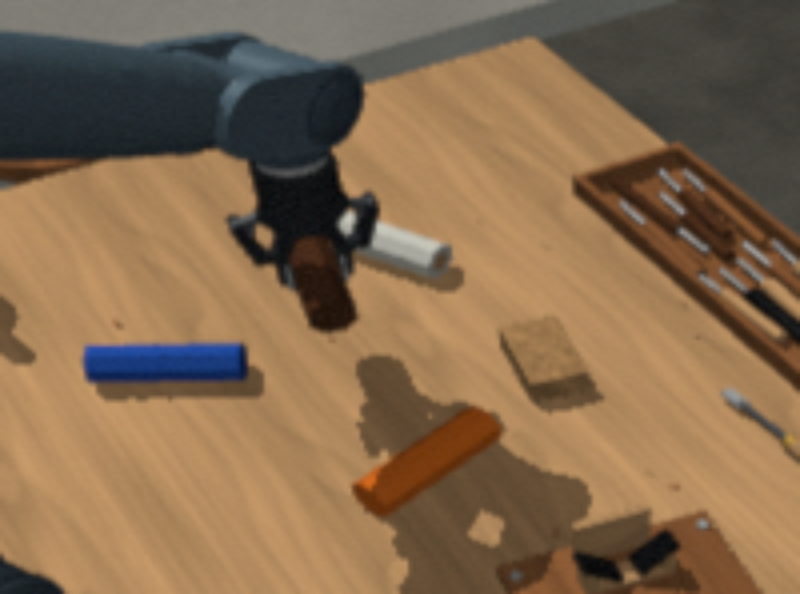

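Blank is held level (at about (325,280) in the crop). Carrying to the jig.

>>> carry_out:
  increments:
    - [0.01,0.025,0,-0.01]
    - [0.025,0.065,0,-0.02]
    - [0.042,0.107,0,-0.03]
    - [0.06,0.153,0,-0.04]
    - [0.078,0.2,0,-0.05]

```text
t: 4.55
position: [0.4739, 0.1461, 0.154]
orientation: [-0.003, 0.996, -0.092, 0.004]
wrist_force: [1.2, -0.4, -2.3]
grip_width: 0.501
```

>>> carry_out:
  increments:
    - [0.018,0.045,0,-0.005]
    - [0.036,0.092,0,-0.01]
    - [0.054,0.139,0,-0.015]
    - [0.072,0.184,0,-0.02]
    - [0.085,0.217,0,-0.025]

```text
t: 5.05
position: [0.5175, -0.0857, 0.1536]
orientation: [-0.003, 0.997, -0.081, 0.004]
wrist_force: [-0.2, 0.7, -2.2]
grip_width: 0.502
```

```bash
python3 -c "
from h import *
go(.5075,-.1165,.12,-.1593)
"
```

```text
t 5.05 pos [ 0.5175 -0.0857  0.1536] ang -0.1614 toolz [ 0.0091  0.0047 -0.9999] F [-0.2  0.7 -2.2] g 0.502 j [-0.38  0.06  1.95  0.01  1.12 -0.23]
shift [-0.0052  0.0323  0.0334] spin(mod pi) -0.0021 len 0.047
```

>>> carry_out:
  increments:
    - [-0.002,0.015,0.01,-0.001]
    - [-0.005,0.027,0.02,-0.002]
    - [-0.005,0.032,0.033,-0.002]
    - [-0.005,0.032,0.033,-0.002]

```text
t: 5.45
position: [0.5057, -0.1153, 0.1178]
orientation: [-0.004, 0.997, -0.08, 0.002]
wrist_force: [-0.8, 0.9, -3.1]
grip_width: 0.505
```

```bash
python3 -c "
from h import *
go(.5075,-.1165,.0595,-.1593)
C={n:eyes.capture(n) for n in ('top','side')}
for n,b in (('top',(310,150,460,270)),('side',(270,150,410,310))):
    c=C[n];g=c['frame'].copy();cv2.imwrite('pics/e_%s.png'%n,cv2.resize(g[b[1]:b[3],b[0]:b[2]],None,fx=3.7 if n=='side' else 5,fy=3.7 if n=='side' else 5,interpolation=cv2.INTER_CUBIC))
go(.5075,-.1165,.0595,-.1593)
"
```

```text
t 5.45 pos [ 0.5057 -0.1153  0.1178] ang -0.1596 toolz [ 0.0044  0.0071 -1.    ] F [-0.8  0.9 -3.1] g 0.505 j [-0.45  0.1   1.98  0.01  1.05 -0.29]
shift [0.0017 0.0014 0.0583] spin(mod pi) -0.0003 len 0.058
t 5.55 pos [ 0.5073 -0.1152  0.1197] ang -0.1584 toolz [ 0.0078  0.0056 -1.    ] F [-1.1  1.5 -2. ] g 0.506 j [-0.45  0.1   1.98  0.01  1.05 -0.29]
shift [-0.      0.0017  0.0602] spin(mod pi) 0.0009 len 0.06
```

View pics/e_top.png

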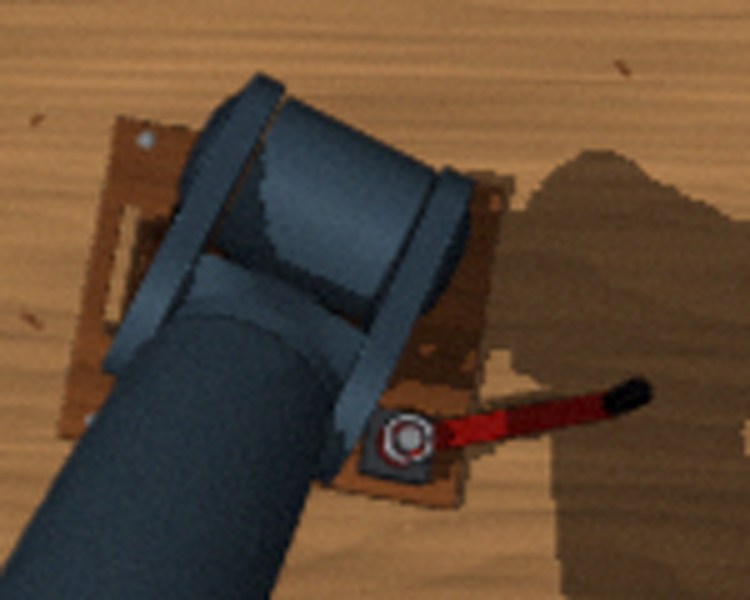

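View pics/e_side.png

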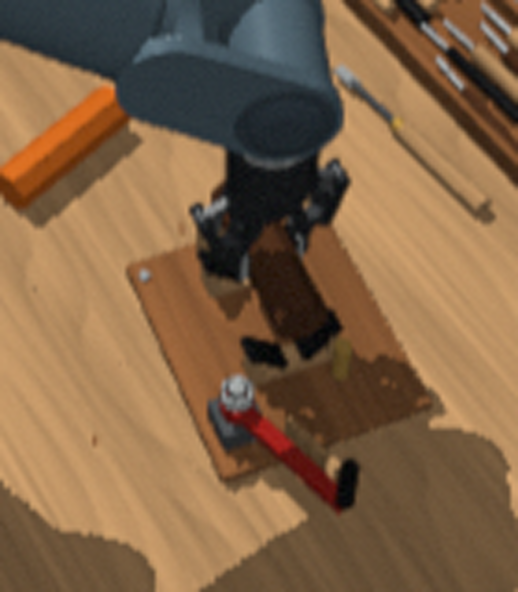

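>>> carry_out:
  increments:
    - [0,0.0005,0.012,0]
    - [0,0.001,0.026,0]
    - [0,0.0015,0.04,0]
    - [0,0.0015,0.048,0]
    - [0,0.0015,0.05,0]

```text
t: 6.05
position: [0.5064, -0.1158, 0.0678]
orientation: [-0.004, 0.997, -0.079, 0.002]
wrist_force: [0.3, 0.6, -1.5]
grip_width: 0.501
```

```bash
python3 -c "
from h import *
go(.5075,-.1165,.0595,-.1593)
C={n:eyes.capture(n) for n in ('top','side')}
for n,b in (('side',(270,150,410,310)),):
    c=C[n];g=c['frame'].copy();cv2.imwrite('pics/f_%s.png'%n,cv2.resize(g[b[1]:b[3],b[0]:b[2]],None,fx=3.7,fy=3.7,interpolation=cv2.INTER_CUBIC))
go(.5075,-.1165,.0595,-.1593)
"
```

```text
t 6.05 pos [ 0.5064 -0.1158  0.0678] ang -0.1583 toolz [ 0.0048  0.007  -1.    ] F [ 0.3  0.6 -1.5] g 0.501 j [-0.45  0.19  1.99  0.01  0.95 -0.29]
shift [0.0011 0.0006 0.0083] spin(mod pi) 0.001 len 0.008
t 6.15 pos [ 0.5073 -0.1163  0.0692] ang -0.1584 toolz [ 0.0069  0.006  -1.    ] F [ 0.7  0.2 -1.7] g 0.5 j [-0.45  0.19  1.99  0.01  0.95 -0.29]
shift [0.0002 0.0002 0.0097] spin(mod pi) 0.0009 len 0.01
```

View pics/f_side.png

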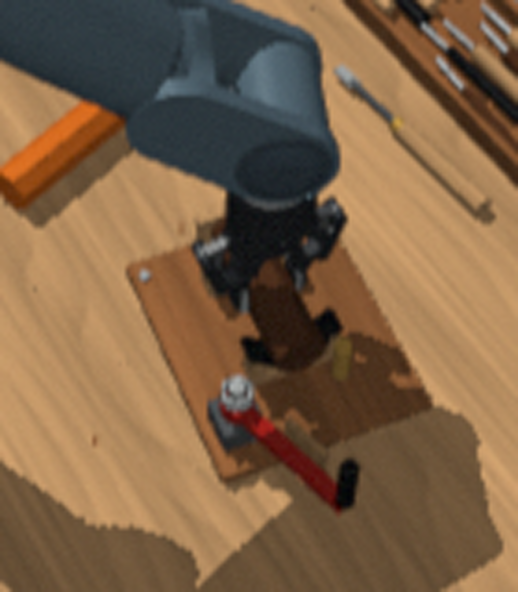

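Centred in the Vs (bar end near (300,345) in the crop). Lowering gently until contact.

>>> carry_out:
  increments:
    - [0,0,0.003,0.001]
    - [0,0,0.006,0.001]
    - [0,0,0.008,0.001]
    - [0,0,0.008,0.001]

```text
t: 6.55
position: [0.5078, -0.1165, 0.0615]
orientation: [-0.003, 0.997, -0.08, 0.004]
wrist_force: [1.3, -0.4, -2.9]
grip_width: 0.501
```

```bash
python3 -c "
from h import *
go(.5075,-.1165,.0595,-.1593)"
```

```text
t 6.55 pos [ 0.5078 -0.1165  0.0615] ang -0.1593 toolz [ 0.0079  0.0055 -1.    ] F [ 1.3 -0.4 -2.9] g 0.501 j [-0.45  0.21  1.99  0.01  0.94 -0.29]
shift [-0.0003  0.0001  0.002 ] spin(mod pi) -0.0 len 0.002
```

>>> carry_out:
  increments:
    - [0,0,0.001,0]
    - [0,0,0.002,0]
    - [0,0,0.002,0]

```text
t: 6.85
position: [0.5087, -0.1169, 0.0603]
orientation: [-0.003, 0.997, -0.079, 0.005]
wrist_force: [1.3, 0.5, 1.6]
grip_width: 0.5
```

```bash
python3 -c "
from h import *
go(.5075,-.1165,.0595,-.1593)"
```

```text
t 6.85 pos [ 0.5087 -0.1169  0.0603] ang -0.159 toolz [ 0.0099  0.0044 -0.9999] F [1.3 0.5 1.6] g 0.5 j [-0.45  0.21  1.99  0.01  0.93 -0.29]
shift [-0.0012 -0.0002  0.0007] spin(mod pi) 0.0003 len 0.001
```

>>> carry_out:
  increments:
    - [0,0,0.001,0]
    - [0,0,0.0015,0]
    - [0,0,0.0015,0]

```text
t: 7.15
position: [0.5094, -0.1172, 0.0594]
orientation: [-0.002, 0.997, -0.079, 0.006]
wrist_force: [0.6, 0.2, 5.8]
grip_width: 0.501
```

```bash
python3 -c "
from h import *
go(.5075,-.1165,.0595,-.1593)"
```

```text
t 7.15 pos [ 0.5094 -0.1172  0.0594] ang -0.1589 toolz [ 0.0114  0.0037 -0.9999] F [0.6 0.2 5.8] g 0.501 j [-0.45  0.21  1.99  0.01  0.93 -0.29]
shift [-0.002  -0.0004 -0.0001] spin(mod pi) 0.0004 len 0.002
```

>>> carry_out:
  increments:
    - [0,0,0,0]
    - [0,0,0,0]
    - [0,0,0,0]
    - [0,0,0,0]
    - [0,0,0,0]
  claw: 0

```text
t: 7.65
position: [0.5091, -0.1171, 0.0591]
orientation: [-0.002, 0.997, -0.079, 0.005]
wrist_force: [-0.3, 0.2, 0.3]
grip_width: 1.005
```

>>> carry_out:
  increments:
    - [0,0,-0.02,0]
    - [0,0,-0.05,0]
    - [0,0,-0.09,0]
    - [0,0,-0.13,0]
    - [0,0,-0.15,0]

```text
t: 8.15
position: [0.5088, -0.1183, 0.2131]
orientation: [-0.001, 0.997, -0.079, 0.008]
wrist_force: [0.5, -0.7, -1.1]
grip_width: 1.003
```

```bash
python3 -c "
from h import *
C={n:eyes.capture(n) for n in ('top','side')}
for n,b in (('top',(310,150,460,270)),('side',(270,150,410,310))):
    c=C[n];g=c['frame'].copy();cv2.imwrite('pics/g_%s.png'%n,g);cv2.imwrite('pics/gz_%s.png'%n,cv2.resize(g[b[1]:b[3],b[0]:b[2]],None,fx=3.7 if n=='side' else 5,fy=3.7 if n=='side' else 5,interpolation=cv2.INTER_CUBIC))
    print(n,[(np.round(r['uv'],1),round(r['p'],2)) for r in tip_of(c,'gate_post')[:2]])
def W(q,p=(.5075,-.1165,-.1593)):
    c,s=np.cos(p[2]),np.sin(p[2]);return np.array([p[0]+c*q[0]-s*q[1],p[1]+s*q[0]+c*q[1],q[2]])
for a in (-1.2,0):
    X=W([-.07+.125*np.cos(a),-.094+.125*np.sin(a),.1]);print(a,np.round(X,4),[np.round(proj(C[n],X),1) for n in C])
go(.5075,-.1165,.2,-.1593)
"
```

```text
top [(array([438.6, 228.2]), 0.58)]
side [(array([362.7, 279.1]), 0.59)]
-1.2 [ 0.4497 -0.3204  0.1   ] [array([437.2, 228.4]), array([363.6, 279. ])]
0 [ 0.5469 -0.218   0.1   ] [array([400.6, 193.5]), array([370.8, 238.8])]
t 8.35 pos [ 0.5072 -0.1175  0.2087] ang -0.159 toolz [ 0.0105  0.0042 -0.9999] F [ 0.1 -0.3 -0.4] g 0.999 j [-0.45 -0.02  1.93  0.01  1.23 -0.29]
shift [ 0.     -0.001   0.0087] spin(mod pi) 0.0003 len 0.009
```

View pics/gz_top.png

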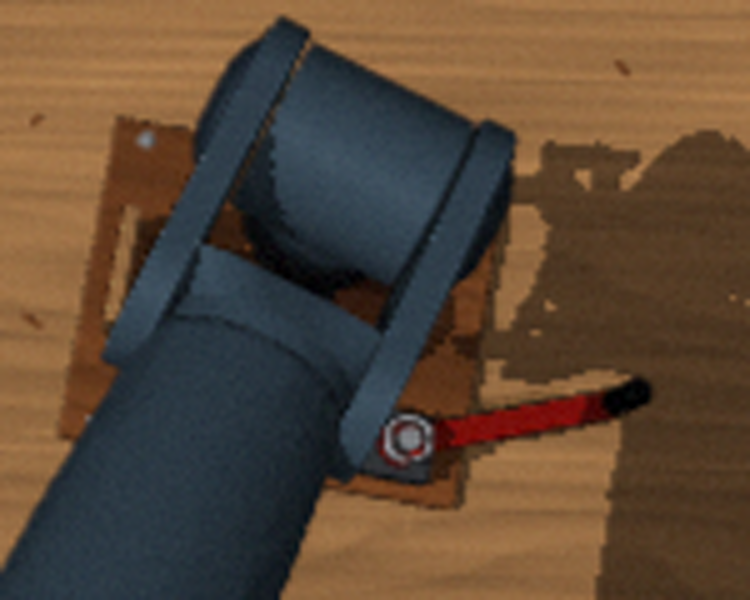

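View pics/gz_side.png

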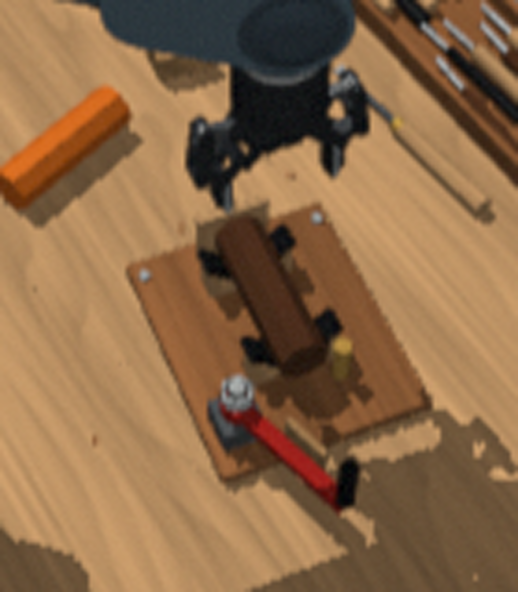

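Blank lies seated in both Vs (crop (270,295)), and the gate post prediction agrees with the network. Now above the post.

```bash
python3 -c "
from h import *
go(.4497,-.3204,.175,.212)"
```

```text
t 8.35 pos [ 0.5072 -0.1175  0.2087] ang -0.159 toolz [ 0.0105  0.0042 -0.9999] F [ 0.1 -0.3 -0.4] g 0.999 j [-0.45 -0.02  1.93  0.01  1.23 -0.29]
shift [-0.025   0.2096  0.0322] spin(mod pi) -0.371 len 0.214
```

>>> carry_out:
  increments:
    - [-0.005,0.04,0,-0.08]
    - [-0.01,0.08,0,-0.16]
    - [-0.015,0.125,0.01,-0.24]
    - [-0.02,0.17,0.02,-0.32]
    - [-0.025,0.209,0.03,-0.371]

```text
t: 8.85
position: [0.4481, -0.3208, 0.1744]
orientation: [-0.003, 0.994, 0.107, 0.004]
wrist_force: [0.4, 0.0, 0.0]
grip_width: 0.998
```

```bash
python3 -c "
from h import *
go(.4497,-.3204,.092,.212)
c=eyes.capture('side');b=(270,150,450,310);print([(np.round(r['uv'],1),round(r['p'],2)) for r in tip_of(c,'gate_post')[:2]])
cv2.imwrite('pics/i.png',cv2.resize(c['frame'][b[1]:b[3],b[0]:b[2]],None,fx=3.7,fy=3.7,interpolation=cv2.INTER_CUBIC))
go(.4497,-.3204,.092,.212)"
```

```text
t 8.85 pos [ 0.4481 -0.3208  0.1744] ang 0.2139 toolz [ 0.0079  0.0069 -0.9999] F [0.4 0.  0. ] g 0.998 j [-0.83  0.1   1.87  0.01  1.17 -1.05]
shift [0.0009 0.0004 0.0824] spin(mod pi) 0.0019 len 0.082
[(array([364.6, 280.8]), 0.68)]
t 8.95 pos [ 0.4469 -0.3221  0.1733] ang 0.2075 toolz [ 0.0057  0.0081 -1.    ] F [ 0.3  1.  -0.5] g 1.001 j [-0.83  0.1   1.87  0.01  1.17 -1.05]
shift [ 0.0025 -0.0006  0.0813] spin(mod pi) -0.0045 len 0.081
```

View pics/i.png

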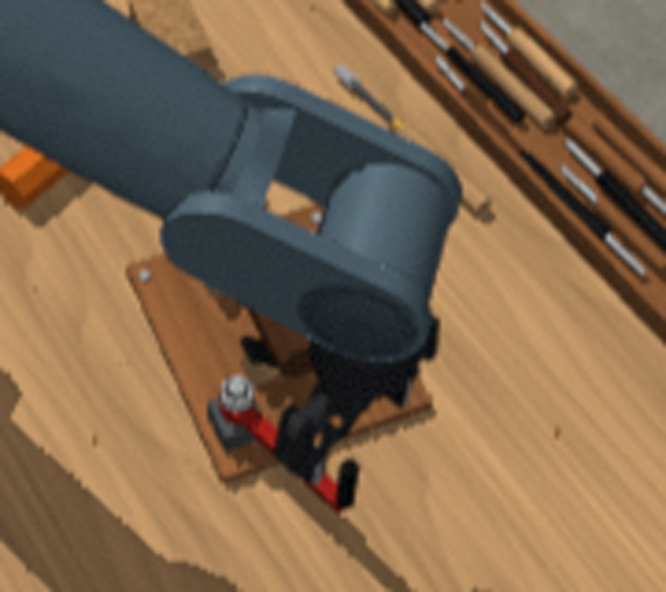

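>>> carry_out:
  increments:
    - [0.001,0,0.02,0]
    - [0.0015,0,0.045,0]
    - [0.002,0,0.065,0]
    - [0.002,0,0.078,0]
    - [0.002,0,0.08,0]

```text
t: 9.45
position: [0.4481, -0.3191, 0.0904]
orientation: [-0.006, 0.995, 0.104, 0.002]
wrist_force: [-0.5, 0.1, -0.4]
grip_width: 0.999
```

```bash
python3 -c "
from h import *
go(.4497,-.3204,.092,.212)
c=eyes.capture('side');b=(310,190,430,310)
cv2.imwrite('pics/k.png',cv2.resize(c['frame'][b[1]:b[3],b[0]:b[2]],None,fx=4.5,fy=4.5,interpolation=cv2.INTER_CUBIC))
"
```

```text
t 9.45 pos [ 0.4481 -0.3191  0.0904] ang 0.2078 toolz [ 0.002   0.0123 -0.9999] F [-0.5  0.1 -0.4] g 0.999 j [-0.83  0.22  1.91  0.01  1.02 -1.04]
shift [ 0.0013  0.0016 -0.0016] spin(mod pi) -0.0042 len 0.003
```

View pics/k.png

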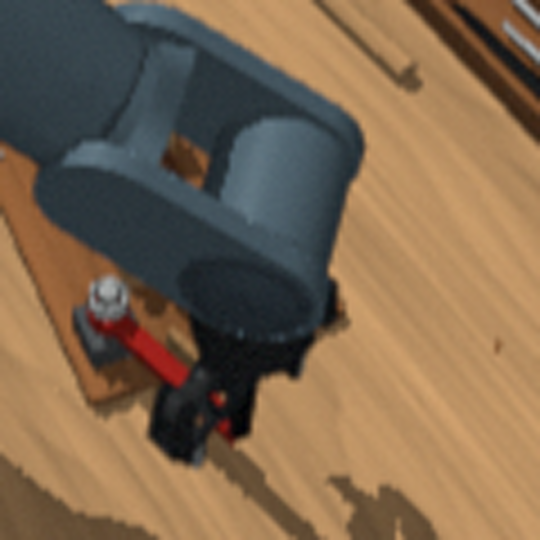

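>>> carry_out:
  increments:
    - [0.0013,0.0016,-0.001,0]
    - [0.0013,0.0016,-0.002,0]
    - [0.0013,0.0016,-0.002,0]
    - [0.0013,0.0016,-0.002,0]
    - [0.0013,0.0016,-0.002,0]
  claw: 255

```text
t: 10.0
position: [0.4518, -0.3213, 0.0945]
orientation: [-0.005, 0.995, 0.103, 0.005]
wrist_force: [9.5, 4.7, -1.5]
grip_width: 0.174
```

>>> carry_out:
  increments:
    - [0,0,0,0]
    - [0,0,0,0]

```text
t: 10.2
position: [0.4521, -0.3212, 0.0945]
orientation: [-0.004, 0.995, 0.103, 0.005]
wrist_force: [4.0, -0.6, -2.0]
grip_width: 0.17
```

```bash
cat >> h.py <<'E'
def arc(a,r=.125,z=None,p=(.5075,-.1165,-.1593),over=0):
    c,s=np.cos(p[2]),np.sin(p[2]);q=[-.07+r*np.cos(a)-over*np.sin(a),-.094+r*np.sin(a)+over*np.cos(a)]
    return p[0]+c*q[0]-s*q[1],p[1]+s*q[0]+c*q[1],z,p[2]+a+np.pi/2
def rows(As,z,over=0):
    for a in As: print("a",a); go(*arc(a,z=z,over=over))
E
python3 -c "
from h import *
rows([-1.2,-1.1,-1.0,-.9,-.8,-.7],.092)" | grep -v ^t
```

```text
a -1.2
shift [-0.0022 -0.0012  0.0025] spin(mod pi) -0.0046 len 0.004
a -1.1
shift [ 0.0102 -0.0019  0.0026] spin(mod pi) -0.1046 len 0.011
a -1.0
shift [ 0.0226 -0.0038  0.0028] spin(mod pi) -0.2046 len 0.023
a -0.9
shift [ 0.0347 -0.0069  0.0029] spin(mod pi) -0.3046 len 0.035
a -0.8
shift [ 0.0464 -0.0113  0.0031] spin(mod pi) -0.4046 len 0.048
a -0.7
shift [ 0.0576 -0.0168  0.0032] spin(mod pi) -0.5046 len 0.06
```

>>> carry_out:
  increments:
    - [0.0115,-0.001,0,-0.1]
    - [0.024,-0.003,0,-0.2]
    - [0.036,-0.006,0,-0.3]
    - [0.048,-0.0105,0,-0.4]
    - [0.059,-0.016,0,-0.5]

```text
t: 10.7
position: [0.5066, -0.2949, 0.0947]
orientation: [-0.001, 0.938, 0.348, 0.005]
wrist_force: [2.8, -9.1, -8.8]
grip_width: 0.169
```

```bash
python3 -c "
from h import *
rows([-.7,-.6,-.5,-.4,-.3,-.2],.093)"
```

```text
a -0.7
t 10.7 pos [ 0.5066 -0.2949  0.0947] ang 0.7101 toolz [ 0.0087  0.0063 -0.9999] F [ 2.8 -9.1 -8.8] g 0.169 j [-0.72  0.29  1.82  0.01  1.03 -1.44]
shift [ 0.0001 -0.0025  0.0017] spin(mod pi) -0.0014 len 0.003
a -0.6
t 10.7 pos [ 0.5066 -0.2949  0.0947] ang 0.7101 toolz [ 0.0087  0.0063 -0.9999] F [ 2.8 -9.1 -8.8] g 0.169 j [-0.72  0.29  1.82  0.01  1.03 -1.44]
shift [ 0.0126 -0.0031  0.0018] spin(mod pi) -0.1014 len 0.013
a -0.5
t 10.7 pos [ 0.5066 -0.2949  0.0947] ang 0.7101 toolz [ 0.0087  0.0063 -0.9999] F [ 2.8 -9.1 -8.8] g 0.169 j [-0.72  0.29  1.82  0.01  1.03 -1.44]
shift [ 0.025 -0.005  0.002] spin(mod pi) -0.2014 len 0.026
a -0.4
t 10.7 pos [ 0.5066 -0.2949  0.0947] ang 0.7101 toolz [ 0.0087  0.0063 -0.9999] F [ 2.8 -9.1 -8.8] g 0.169 j [-0.72  0.29  1.82  0.01  1.03 -1.44]
shift [ 0.0371 -0.0081  0.0021] spin(mod pi) -0.3014 len 0.038
a -0.3
t 10.7 pos [ 0.5066 -0.2949  0.0947] ang 0.7101 toolz [ 0.0087  0.0063 -0.9999] F [ 2.8 -9.1 -8.8] g 0.169 j [-0.72  0.29  1.82  0.01  1.03 -1.44]
shift [ 0.0488 -0.0124  0.0022] spin(mod pi) -0.4014 len 0.05
a -0.2
t 10.7 pos [ 0.5066 -0.2949  0.0947] ang 0.7101 toolz [ 0.0087  0.0063 -0.9999] F [ 2.8 -9.1 -8.8] g 0.169 j [-0.72  0.29  1.82  0.01  1.03 -1.44]
shift [ 0.06   -0.0179  0.0023] spin(mod pi) -0.5014 len 0.063
```

>>> carry_out:
  increments:
    - [0.0125,0.0005,0.001,-0.1]
    - [0.025,-0.0015,0.001,-0.2]
    - [0.037,-0.005,0.001,-0.3]
    - [0.0488,-0.009,0.001,-0.4]
    - [0.06,-0.0145,0.001,-0.5]

```text
t: 11.2
position: [0.5433, -0.2457, 0.0947]
orientation: [0.001, 0.822, 0.57, 0.005]
wrist_force: [4.7, -4.7, -2.8]
grip_width: 0.17
```

```bash
python3 -c "
from h import *
rows([-.2,-.1,-.05,0],.094)"
```

```text
a -0.2
t 11.2 pos [ 0.5433 -0.2457  0.0947] ang 1.2121 toolz [ 0.0103  0.0039 -0.9999] F [ 4.7 -4.7 -2.8] g 0.17 j [-0.62  0.3   1.79  0.01  1.04 -1.84]
shift [ 0.0023 -0.0039  0.0006] spin(mod pi) 0.0006 len 0.005
a -0.1
t 11.2 pos [ 0.5433 -0.2457  0.0947] ang 1.2121 toolz [ 0.0103  0.0039 -0.9999] F [ 4.7 -4.7 -2.8] g 0.17 j [-0.62  0.3   1.79  0.01  1.04 -1.84]
shift [ 0.0148 -0.0045  0.0007] spin(mod pi) -0.0994 len 0.016
a -0.05
t 11.2 pos [ 0.5433 -0.2457  0.0947] ang 1.2121 toolz [ 0.0103  0.0039 -0.9999] F [ 4.7 -4.7 -2.8] g 0.17 j [-0.62  0.3   1.79  0.01  1.04 -1.84]
shift [ 0.021  -0.0053  0.0008] spin(mod pi) -0.1494 len 0.022
a 0
t 11.2 pos [ 0.5433 -0.2457  0.0947] ang 1.2121 toolz [ 0.0103  0.0039 -0.9999] F [ 4.7 -4.7 -2.8] g 0.17 j [-0.62  0.3   1.79  0.01  1.04 -1.84]
shift [ 0.0272 -0.0064  0.0008] spin(mod pi) -0.1994 len 0.028
```

>>> carry_out:
  increments:
    - [0.008,-0.0005,0,-0.06]
    - [0.015,-0.001,0,-0.11]
    - [0.021,-0.002,0,-0.16]
    - [0.025,-0.003,0,-0.2]
    - [0.025,-0.003,0,-0.2]

```text
t: 11.7
position: [0.5507, -0.2231, 0.0948]
orientation: [0.005, 0.761, 0.649, 0.005]
wrist_force: [9.6, -9.0, -10.5]
grip_width: 0.168
```

```bash
python3 -c "
from h import *
rows([0],.094)"
```

```text
a 0
t 11.7 pos [ 0.5507 -0.2231  0.0948] ang 1.4127 toolz [ 0.0151 -0.0011 -0.9999] F [  9.6  -9.  -10.5] g 0.168 j [-0.58  0.3   1.8   0.01  1.03 -2.  ]
shift [ 0.0044 -0.0046  0.0007] spin(mod pi) 0.0012 len 0.006
```

>>> carry_out:
  increments:
    - [0.003,0.001,0,-0.01]
    - [0.006,0.001,0,-0.03]
    - [0.006,0.001,0.0,-0.03]

```text
t: 12.0
position: [0.5517, -0.2189, 0.0946]
orientation: [0.006, 0.751, 0.661, 0.004]
wrist_force: [-1.7, -7.2, -2.5]
grip_width: 0.168
```

```bash
python3 -c "
from h import *
rows([0],.094)"
```

```text
a 0
t 12.0 pos [ 0.5517 -0.2189  0.0946] ang 1.4433 toolz [ 0.0128 -0.0037 -0.9999] F [-1.7 -7.2 -2.5] g 0.168 j [-0.57  0.3   1.81  0.    1.03 -2.02]
shift [ 0.0002 -0.0049  0.0005] spin(mod pi) 0.0318 len 0.005
```

>>> carry_out:
  increments:
    - [0.002,0,0,0]
    - [0.004,0,0,0]
    - [0.004,0,0.0,0]

```text
t: 12.3
position: [0.552, -0.217, 0.0946]
orientation: [0.007, 0.751, 0.661, 0.002]
wrist_force: [1.5, -8.7, -3.7]
grip_width: 0.17
```

```bash
python3 -c "
from h import *
rows([0],.094)
c=eyes.capture('side');b=(290,170,430,310)
cv2.imwrite('pics/m.png',cv2.resize(c['frame'][b[1]:b[3],b[0]:b[2]],None,fx=4.2,fy=4.2,interpolation=cv2.INTER_CUBIC))
"
```

```text
a 0
t 12.3 pos [ 0.552  -0.217   0.0946] ang 1.4437 toolz [ 0.0126 -0.0076 -0.9999] F [ 1.5 -8.7 -3.7] g 0.17 j [-0.57  0.3   1.81  0.    1.02 -2.01]
shift [-0.0017 -0.0049  0.0006] spin(mod pi) 0.0322 len 0.005
```

View pics/m.png

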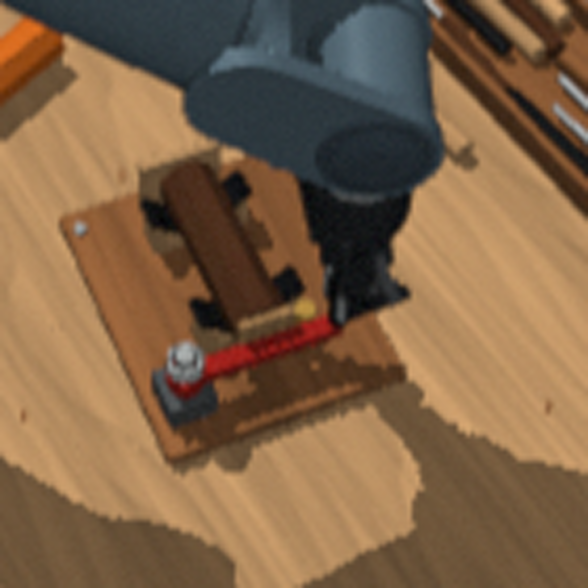

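>>> carry_out:
  increments:
    - [0.003,0,0,0]
    - [0.006,0,0,0]
    - [0.006,0,0.0,0]
    - [0.006,0,0.0,0]

```text
t: 12.75
position: [0.5525, -0.2158, 0.0946]
orientation: [0.01, 0.751, 0.66, -0.0]
wrist_force: [-0.4, -18.9, -8.5]
grip_width: 0.166
```

```bash
python3 -c "
from h import *
rows([0],.094)"
```

```text
a 0
t 12.75 pos [ 0.5525 -0.2158  0.0946] ang 1.4426 toolz [ 0.0137 -0.0159 -0.9998] F [ -0.4 -18.9  -8.5] g 0.166 j [-0.56  0.29  1.81 -0.01  1.02 -2.  ]
shift [-0.0029 -0.0053  0.0006] spin(mod pi) 0.0311 len 0.006
```

>>> carry_out:
  increments:
    - [0.004,0,0,0]
    - [0.007,0,0,0]
    - [0.007,0,0.0,0]
    - [0.007,0,0.0,0]

```text
t: 13.15
position: [0.5526, -0.2154, 0.0947]
orientation: [0.015, 0.751, 0.66, -0.004]
wrist_force: [-3.4, -27.4, -9.6]
grip_width: 0.174
```

```bash
python3 -c "
from h import *
rows([0],.094)
C={n:eyes.capture(n) for n in ('top','side')}
for n,b in (('top',(310,150,460,270)),('side',(290,170,430,310))):
    c=C[n];g=c['frame'];cv2.imwrite('pics/n_%s.png'%n,cv2.resize(g[b[1]:b[3],b[0]:b[2]],None,fx=4.2 if n=='side' else 5,fy=4.2 if n=='side' else 5,interpolation=cv2.INTER_CUBIC))
rows([0],.094)"
```

```text
a 0
t 13.15 pos [ 0.5526 -0.2154  0.0947] ang 1.4417 toolz [ 0.0137 -0.0268 -0.9995] F [ -3.4 -27.4  -9.6] g 0.174 j [-0.56  0.29  1.81 -0.02  1.01 -1.99]
shift [-0.0033 -0.0053  0.0006] spin(mod pi) 0.0302 len 0.006
a 0
t 13.25 pos [ 0.5526 -0.2154  0.0946] ang 1.4415 toolz [ 0.0137 -0.0267 -0.9996] F [ -2.5 -25.8  -8.8] g 0.174 j [-0.56  0.29  1.81 -0.02  1.01 -1.99]
shift [-0.0033 -0.0053  0.0006] spin(mod pi) 0.03 len 0.006
```

View pics/n_side.png

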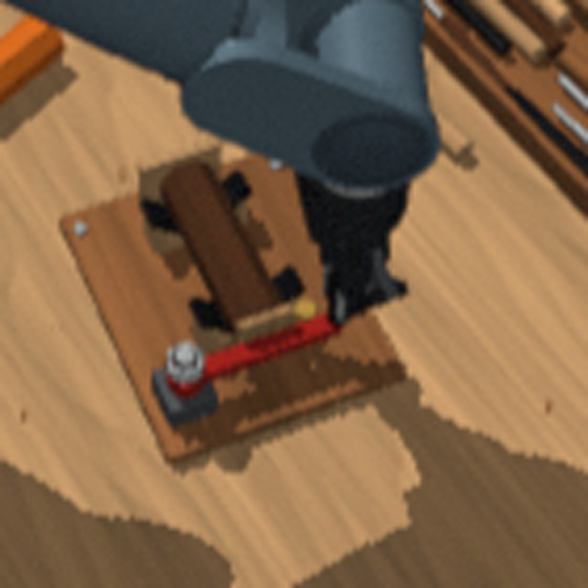

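View pics/n_top.png

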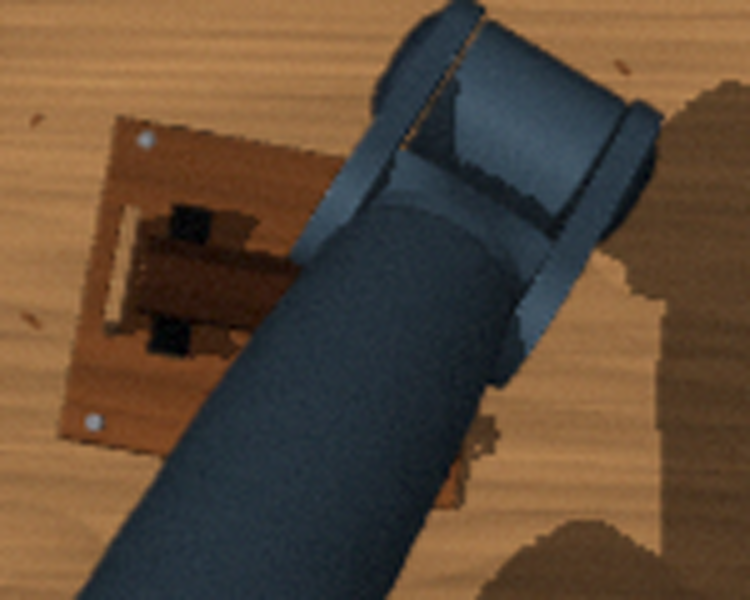

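The arm is hard on the stop: a 7 mm push moved it only 0.4 mm, and the force is steady at about 26 N against the spring's roughly 8 N. The blank is still seated. Handing in.

```bash
python3 -c "
from h import *
print(ticket.finish_job())"
```

```text
the job is handed in; nothing more can be done
None
```

The blank is lying in the two V-blocks, and I handed the job in at about 13 s with the fingers still holding the gate shut. The hand-in gives no verdict.

- **Blank:** I gripped it across its flats, lowered it until I felt light contact (about 9 N) at the expected seat height, and let go. The last pictures show it lying in both Vs between the end plate and the cork pad.
- **Gate:** I gripped the black post and swung it along its arc onto the brass pin. In the last push, 7 mm commanded moved it only about 0.4 mm. The force held steady at about 26 N, against the spring's roughly 8 N, so I take it as hard on the stop.
- **Other things:** I did not touch the sanding block, the gouges or the look-alikes. I judged that from the arm's path and did not measure their positions again at the end.
- **Disagreement in the checks:** the post ended about 6 mm from where my jig fit put it, about 5 mm outward along the arm and 3 mm past the fitted shut position. I put this down to fit error and the tool tilting about 1.5° under load. I relied on the force and the side picture for the final position.

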